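# Set the toppled bottle stand up again and put the small dropper bottle back on it

## Robot

A 6-joint arm with a two-finger parallel gripper is mounted at the origin on a cart in front of the work surface, level with it; the furniture and walls round the work are solid. World frame = base frame: x ahead of the robot, y to its left, z up, the work surface at z = 0. Lengths are in m, angles in rad, forces in N, time in s.
With the tool pointing down it reaches from about 0.35 to 0.975 m from the base axis. Payload 7.1 kg.
Tool frame: the origin (TCP) lies midway between the tips of the shut fingers; the grasp point (between the pads) lies 19 mm behind it (manip.grasp_offset is the distance from the TCP to the grasp point, in m); x points along the fingers, z is the direction in which the jaws open and shut, and the axes are right-handed (so a half turn about x gives the same grasp; the last joint's range is limited). The gripper opens to 88 mm and grips with 3 to 60 N. Pads are 20 mm wide; open, the fingers measure 115 mm over their backs; the gripper's body (75 mm by 178 mm) begins 61 mm behind the grasp point.
Start: joints at [-1.333, 0.423, 1.63, -0, 1.089, -0.019], TCP at [0.159, -0.604, 0.223] pointing down, gripper open.
Joint ranges: [-3, 3], [-0.9, 2.11], [0.09, 2.58], [-1.31, 4.45], [0.11, 2.69], [-2.54, 2.54]. Speed limits (rad/s): [2.39, 2.39, 3.01, 3.14, 3.14, 3.14].

## Interface

Orientations are given as a unit quaternion [w, x, y, z].
In Python, from rig import manip gives the robot as it stands. The module is installed in compiled form; this text tells all that it offers.
- The arm moves only by the shell command python3 -m jog 'ROWS' [FORCE]. ROWS is JSON, a list of rows, each a list of 7 numbers: the shift along the tool's x, y, z in cm, then the turn, a rotation vector about the tool's x, y, z in rad, then the closure in counts, from 0 (fully open) to 255 (shut). A call has exactly 5 rows; each row shifts and turns the commanded pose from where the row before left it, along the tool's axes as they then stand; what a row does not reach is not made up. A row lasts 1/12 s, in which the tool goes at most 41.7 mm and 7.16 degrees, less where a joint would pass 70% of its speed; a pose out of reach is approached as far as the arm can. A call with a gripper value outside its range is refused whole. The fingers move at their own pace and stop on an object; FORCE is the grip in N (left out, the last holds). Time passes only in rows, so rows that do not move let the fingers close, or fill a call up. It gives the time, the measured TCP pose, the force and the opening at its end, in the units of the state.
- manip.sense(): the state, without advancing time (a new reading comes with each control period).
- manip.grab_frame(name): name is "scene" or "top" or "wrist"; returns a dict with "frame" (400x640x3 uint8, red, green, blue), "camera_matrix" (3x3 intrinsics, pixels), "pose" (4x4, takes a point from camera to world coordinates). Camera axes: x right, y down, z forward; pixel columns grow to the right and rows downward; lengths in m; the calibration is good to about 2 mm. The wrist camera is an equidistant fisheye: a pixel r from the principal point sees the ray r / f radians off the axis. A picture is of the moment at which its call begins. There is no depth.
- manip.hand_in(): hands the job in, once; it reports no verdict.
The state is a dict: "time_s": time; "joints": joint angles; "qvel": joint speeds; "joint_efforts": joint torques, N m; "tcp_pos": TCP position; "eef_rot": TCP orientation; "wrist_force": force on the tool from outside, world axes, zero at the start; "moment": the same for the moment, N m; "width": finger opening in m.
Only numpy, scipy, OpenCV 4.12 (cv2) and the standard library are available. Lean on these libraries where they do the work, as an engineer would, in place of code of your own. Each camera call takes 0.05 s, during which the arm holds its last target. There are 200 camera calls.

## Task

The little pedestal stand has been knocked over on the bench mat. Set it upright on the mat again without gripping it (a gentle push at the raised edge of its base plate tips it up), after moving the stapler out of the way so that the stand does not come down on it and it ends up clear of the stand. Then stand the smaller of the two dropper bottles on the middle of the stand's little round platform, so that its whole foot is on it, and leave the other bottle, the cups and the wash bottle where they are.

Things in the scene. Friction and masses are not known exactly. Their poses are not given: they have to be found in the camera images.
- mat: Thin dark rubber bench mat, 300 x 140 x 2 mm, fixed on the bench. Origin: centre of its underside; x along its length, y across it, z up.
- stand: Toppled loose stand, 0.4 kg, 130 mm tall: square grey base plate 90 x 90 x 10 mm, centred post 12 mm thick, round platform 60 mm across, 6 mm thick. Centre of gravity 24 mm above the base. Origin: centre of the base's underside; z along the post to the platform; x, y along the plate's sides. It starts lying on the plate's +x edge and the platform rim, the plate's underside facing the stapler.
- stand_top (a point): Centre of the top face of the stand's platform, 130 mm above the underside of the base along the post.
- stapler: Loose stapler, 128 mm long (its y), 34 mm wide (its x), 41 mm high, 0.15 kg, standing on its foot close to the underside of the stand's base, where the base must come down. Origin: centre of its underside; z up.
- small_bottle: The smaller dropper bottle: round body 29 mm across and 50 mm high, black collar and rubber bulb above, 84 mm tall in all. Origin: centre of its underside; z up.
- large_bottle: The larger dropper bottle (leave alone): round body 36 mm across and 70 mm high, 104 mm tall in all. Origin: centre of its underside; z up.
- small_cup: Specimen cup with a white screw cap, 56 mm across, 60 mm tall, standing beside the small bottle (leave alone). Origin: centre of its underside; z up.
- large_cup: Specimen cup with a screw cap, 64 mm across, 72 mm tall, standing beside the large bottle (leave alone). Origin: centre of its underside; z up.
- wash_bottle: Wash bottle with a bent spout, body 59 mm across, 185 mm tall (leave alone). Origin: under its middle; the body's axis lies 19 mm from it along -y; z up.

How it is judged:
By the outcome, as a careful person would: the job done as asked, in the order asked, and still so for the second after the job is handed in, with the robot touching nothing.
It also fails if it takes over 72 s, if anything falls off the work surface, if the arm or the gripper's body presses on something with over 40 N, if the wrist force passes 120 N, or if a joint passes its speed limit or range.

## Working session

There is one attempt and no reset: what is moved stays moved. The work goes in short steps, Python scripts to look and compute and a shell command to move; the robot and the scene stay as the last step left them, time stands still between calls to the robot, and variables do not carry over. Pictures are saved under pics/ and viewed, about 8 in all and at most 12, crops included, and the job is handed in when it is done.

```bash
mkdir -p pics; python3 - <<'E'
from rig import manip
import cv2,numpy as np
for n in ("scene","top"):
    f=manip.grab_frame(n); cv2.imwrite(f"pics/{n}0.png",f["frame"][:,:,::-1]); print(n,f["camera_matrix"].round(1).tolist(),f["pose"].round(4).tolist())
s=manip.sense(); print(s)
E
```

```text
scene [[457.3, 0.0, 313.1], [0.0, 457.3, 198.3], [0.0, 0.0, 1.0]] [[-0.8787, -0.1904, 0.4378, 0.0112], [-0.4774, 0.3554, -0.8036, 0.8767], [-0.0026, -0.9151, -0.4032, 0.5491], [0.0, 0.0, 0.0, 1.0]]
top [[416.6, 0.0, 309.7], [0.0, 416.6, 194.2], [0.0, 0.0, 1.0]] [[0.0096, -0.9869, 0.1609, 0.3539], [-0.9999, -0.0084, 0.0079, -0.1073], [-0.0065, -0.161, -0.9869, 1.3544], [0.0, 0.0, 0.0, 1.0]]
{'time_s': 0.1, 'joints': array([-1.33301264e+00,  4.23759952e-01,  1.63058645e+00, -5.29139052e-06,
        1.08858876e+00, -1.89869387e-02]), 'qvel': array([-0.00090709, -0.00223942, -0.00109245,  0.00043537,  0.00031858,
       -0.00188704]), 'joint_efforts': array([ 4.50469261e-04, -5.45612955e+01, -2.74324769e+01,  6.44074380e-02,
        1.87794724e-02, -1.63532923e-05]), 'tcp_pos': array([ 0.15864078, -0.6040285 ,  0.22199287]), 'eef_rot': array([ 0.55953052,  0.4321634 ,  0.56027312, -0.43157204]), 'wrist_force': array([ 0.26800622, -1.13600012, -0.17690224]), 'moment': array([ 0.01008573, -0.04410919, -0.01889513]), 'width': 0.08770042281682404}
```

View pics/scene0.png

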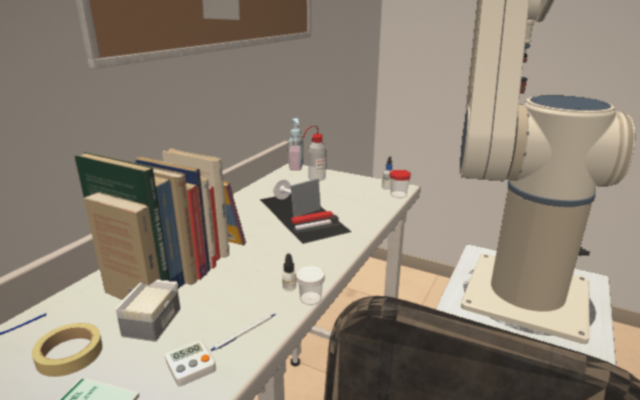

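View pics/top0.png

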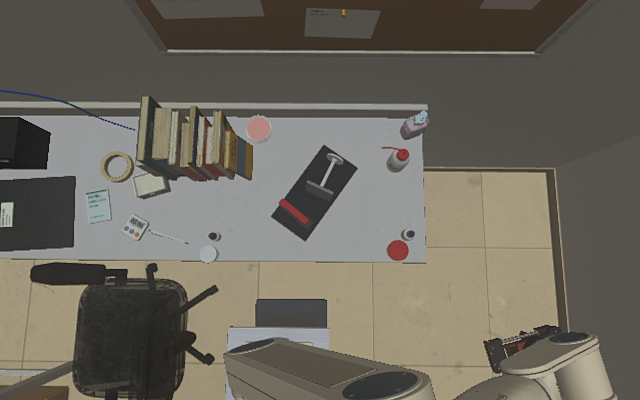

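The scene view shows the small bottle at about (289,275) beside the white-capped cup. The top view shows it at (214,237). The mat runs from (324,145) to (308,240), with the red stapler at (293,211), the stand plate at (320,187) and the platform at (335,159).

```bash
cat > h.py <<'E'
from rig import manip
import cv2,numpy as np
from scipy.spatial.transform import Rotation as R
def grab(n):
    f=manip.grab_frame(n); return f["frame"],f["camera_matrix"],f["pose"]
def ray(uv,K,fish=False):
    d=np.array([(uv[0]-K[0,2])/K[0,0],(uv[1]-K[1,2])/K[1,1]])
    if fish:
        r=np.hypot(*d); return np.append(d/r*np.sin(r),np.cos(r)) if r>0 else np.array([0,0,1.])
    return np.append(d,1)
def cast(uv,K,P,z=0.,fish=False):
    d=P[:3,:3]@ray(uv,K,fish); o=P[:3,3]; return o+d*(z-o[2])/d[2]
def proj(p,K,P,fish=False):
    q=P[:3,:3].T@(np.asarray(p)-P[:3,3])
    if fish:
        r=np.hypot(*q[:2]); t=np.arctan2(r,q[2]); return K[:2,2]+K[0,0]*t*q[:2]/r
    return K[:2,2]+K[0,0]*q[:2]/q[2]
def state():
    s=manip.sense(); Rm=R.from_quat(s["eef_rot"],scalar_first=True).as_matrix()
    return s,s["tcp_pos"],Rm
E
python3 - <<'E'
from h import *
I,K,P=grab("top")
hsv=cv2.cvtColor(I,cv2.COLOR_RGB2HSV)
for nm,uv,z in [("mat",(324,145),.002),("mat",(357,163),.002),("mat",(308,240),.002),("mat",(272,215),.002),("bulb",(214,236),.08),("wcap",(208,254),.06),("edgeL",(100,261),0),("edgeR",(427,262),0),("edgeTR",(428,105),0)]:
    print(nm,cast(uv,K,P,z).round(3))
red=((hsv[...,1]>120)&((hsv[...,0]<8)|(hsv[...,0]>172))&(hsv[...,2]>80)).astype(np.uint8)
red[:190]=0;red[230:]=0;red[:,:270]=0;red[:,320:]=0
c=max(cv2.findContours(red,0,2)[0],key=cv2.contourArea); r=cv2.minAreaRect(c); print(r)
print([cast(p,K,P,.04).round(3).tolist() for p in cv2.boxPoints(r)])
a=cv2.resize(I[135:265,190:370],None,fx=4.4,fy=4.4,interpolation=cv2.INTER_CUBIC)
cv2.imwrite("pics/topc.png",a[:572,:,::-1])
S,K2,P2=grab("scene")
b=cv2.resize(S[165:310,250:430],None,fx=4,fy=4,interpolation=cv2.INTER_CUBIC)
cv2.imwrite("pics/scc.png",b[:,:,::-1])
s,t,Rm=state();print(t,Rm.round(3))
f=manip.grab_frame("wrist");print(f["camera_matrix"],f["pose"].round(3)); print((Rm.T@f["pose"][:3,:3]).round(3),(Rm.T@(f["pose"][:3,3]-t)).round(3))
E
```

```text
mat [ 0.742 -0.143  0.002]
mat [ 0.681 -0.253  0.002]
mat [ 0.424 -0.092  0.002]
mat [0.504 0.026 0.002]
bulb [0.43  0.194 0.08 ]
wcap [0.376 0.215 0.06 ]
edgeL [0.351 0.577 0.   ]
edgeR [ 0.358 -0.474  0.   ]
edgeTR [ 0.886 -0.496  0.   ]
((293.60101318359375, 210.8773193359375), (33.82870864868164, 6.220849514007568), 39.47245788574219)
[[0.54, 0.002, 0.04], [0.556, -0.01, 0.04], [0.488, -0.094, 0.04], [0.472, -0.082, 0.04]]
[ 0.15869776 -0.60415428  0.2221914 ] [[-0.     0.967  0.254]
 [ 0.001  0.254 -0.967]
 [-1.     0.    -0.001]]
[[309.70691629   0.         319.26787883]
 [  0.         309.70691629 201.31316666]
 [  0.           0.           1.        ]] [[ 0.254 -0.934 -0.252  0.227]
 [-0.967 -0.246 -0.064 -0.586]
 [-0.002  0.26  -0.966  0.385]
 [ 0.     0.     0.     1.   ]]
[[ 0.001 -0.26   0.966]
 [-0.    -0.966 -0.26 ]
 [ 1.     0.    -0.001]] [-0.163  0.071 -0.   ]
```

View pics/topc.png

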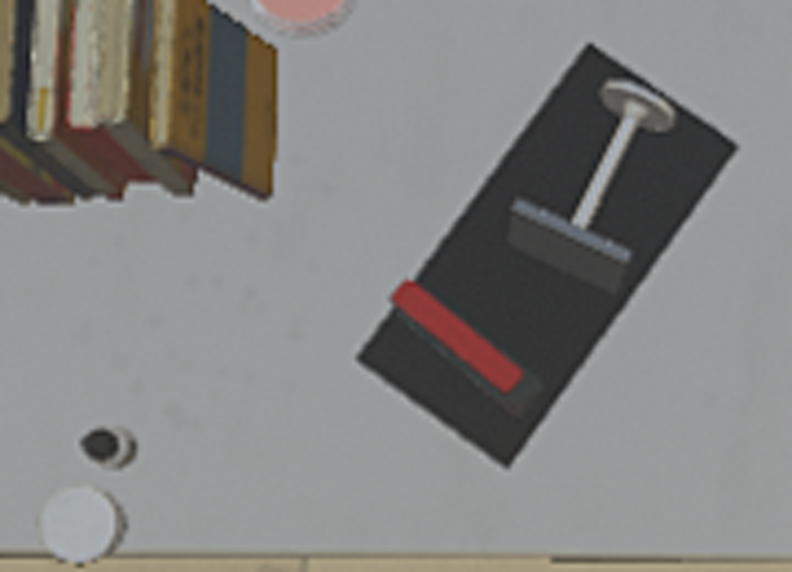

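View pics/scc.png

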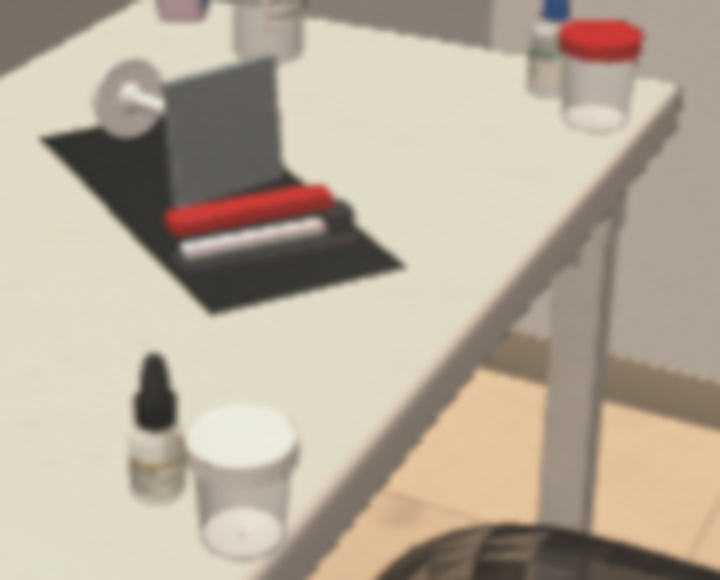

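The top crop shows the stapler's red bar from crop (400,290) to (515,385), with a black end beyond the second point. The plate's raised edge runs from (515,200) to (630,258) and the platform is at (637,105). The scene crop agrees: the stapler stands right in front of the plate's underside. The first move goes above the stapler.

```bash
python3 -m jog '[[0,2.385,-2.215,0,0,0,0],[0,2.385,-2.215,0,0,0,0],[0,2.385,-2.215,0,0,0,0],[0,2.385,-2.215,0,0,0,0],[0,2.385,-2.215,0,0,0,0]]' 20
python3 -m jog '[[0,2.385,-2.215,0,0,0,0],[0,2.385,-2.215,0,0,0,0],[0,2.385,-2.215,0,0,0,0],[0,2.385,-2.215,0,0,0,0],[0,2.385,-2.215,0,0,0,0]]'
python3 -m jog '[[0,2.385,-2.215,0,0,0,0],[0,2.385,-2.215,0,0,0,0],[0,2.385,-2.215,0,0,0,0],[0,2.385,-2.215,0,0,0,0],[0,2.385,-2.215,0,0,0,0]]'
python3 -m jog '[[0,2.385,-2.215,0,0,0,0],[0,2.385,-2.215,0,0,0,0],[0,2.385,-2.215,0,0,0,0],[0,2.385,-2.215,0,0,0,0],[0,2.385,-2.215,0,0,0,0]]'
python3 -m jog '[[0,0,0,-0.12,0,0,0],[0,0,0,-0.12,0,0,0],[0,0,0,-0.12,0,0,0],[0,0,0,-0.12,0,0,0],[0,0,0,-0.12,0,0,0]]'
python3 - <<'E'
from h import *
s,t,Rm=state(); print(t,Rm.round(3).tolist(),s["time_s"])
I,K,P=grab("wrist"); cv2.imwrite("pics/w1.png",I[:,:,::-1]); np.savez("w1.npz",I=I,K=K,P=P)
T,K,P=grab("top")
c=lambda u,v,z: cast((190+u/4.4,135+v/4.4),K,P,z).round(4)
print("raised",c(515,200,.091),c(630,258,.091)," low edge",c(510,240,.003),c(618,290,.003),"platform c",c(637,105,.035))
E
```

```text
time_s: 0.67
tcp_pos: [0.2464, -0.4657, 0.2226]
eef_rot: [0.56, 0.432, 0.56, -0.432]
wrist_force: [0.3, 0.8, 0.2]
width: 0.0878
time_s: 1.08
tcp_pos: [0.3337, -0.3282, 0.2228]
eef_rot: [0.56, 0.432, 0.56, -0.432]
wrist_force: [1.1, 0.1, -0.1]
width: 0.0879
time_s: 1.5
tcp_pos: [0.421, -0.1908, 0.2228]
eef_rot: [0.56, 0.432, 0.56, -0.432]
wrist_force: [0.5, 0.0, -1.4]
width: 0.0881
time_s: 1.92
tcp_pos: [0.5082, -0.0533, 0.2228]
eef_rot: [0.56, 0.432, 0.56, -0.432]
wrist_force: [0.6, 0.0, 0.5]
width: 0.0877
time_s: 2.33
tcp_pos: [0.5076, -0.0547, 0.2226]
eef_rot: [0.663, 0.245, 0.663, -0.245]
wrist_force: [-0.4, 0.9, 0.1]
width: 0.0877
[ 0.50758121 -0.05466885  0.22260193] [[-0.0, 0.65, 0.76], [0.0, 0.76, -0.65], [-1.0, -0.0, -0.0]] 2.3333
raised [ 0.6028 -0.0884  0.091 ] [ 0.5622 -0.1692  0.091 ]  low edge [ 0.5896 -0.0837  0.003 ] [ 0.5525 -0.1646  0.003 ] platform c [ 0.6861 -0.177   0.035 ]
```

View pics/w1.png

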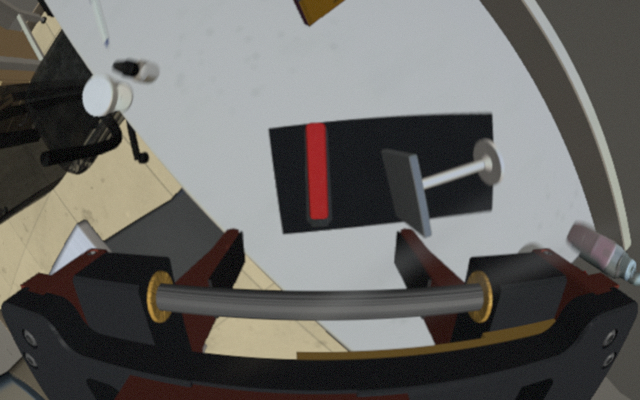

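The wrist view shows the stapler's red bar from (316,123) to (319,222), the plate's raised edge from (384,150) to (428,235) and the small bottle at about (135,70). The mat corners are at (270,128), (284,233) and (492,113).

```bash
python3 - <<'E'
from h import *
d=np.load("w1.npz"); I,K,P=d["I"],d["K"],d["P"]
s,t,Rm=state()
def rep(n,uv,z):
    p=cast(uv,K,P,z,True); print(n,p.round(4),"tool cm",((p-t)@Rm*100).round(2))
hsv=cv2.cvtColor(I,cv2.COLOR_RGB2HSV)
m=((hsv[...,1]>150)&((hsv[...,0]<6)|(hsv[...,0]>174))&(hsv[...,2]>120)).astype(np.uint8); m[:110]=0;m[228:]=0;m[:,:295]=0;m[:,345:]=0
r=cv2.minAreaRect(max(cv2.findContours(m,0,2)[0],key=cv2.contourArea)); print(r)
for p in cv2.boxPoints(r): rep("red",p,.042)
rep("blackend",(319,226),.015)
for uv in [(270,128),(284,233),(492,113),(492,210)]: rep("mat",uv,.002)
for uv in [(384,150),(415,155)]: rep("plate top corner",uv,.091)
rep("c2",(428,235),.091)
print("free spot",)
rep("bulb",(124,68),.08); rep("foot",(152,71),.0)
E
```

```text
((317.0535888671875, 170.67938232421875), (95.0836410522461, 17.845211029052734), 87.39744567871094)
red [0.5393 0.0062 0.042 ] tool cm [18.06  6.69 -1.58]
red [ 0.5547 -0.0059  0.042 ] tool cm [18.06  6.79  0.38]
red [ 0.4878 -0.0923  0.042 ] tool cm [18.06 -4.13  0.97]
red [ 0.4714 -0.0796  0.042 ] tool cm [18.06 -4.24 -1.11]
blackend [ 0.4668 -0.1004  0.015 ] tool cm [20.76 -6.11 -0.09]
mat [0.5006 0.0324 0.002 ] tool cm [22.06  6.15 -6.22]
mat [ 0.4219 -0.0813  0.002 ] tool cm [22.06 -7.61 -4.74]
mat [ 0.7453 -0.1368  0.002 ] tool cm [22.06  9.34 23.36]
mat [ 0.6673 -0.2509  0.002 ] tool cm [22.06 -4.39 24.91]
plate top corner [ 0.5823 -0.0621  0.091 ] tool cm [13.16  4.33  6.14]
plate top corner [ 0.6038 -0.0859  0.091 ] tool cm [13.16  3.94  9.32]
c2 [ 0.5653 -0.1639  0.091 ] tool cm [13.16 -4.48 11.51]
free spot
bulb [0.4339 0.1967 0.08  ] tool cm [ 14.26  14.22 -22.01]
foot [0.4321 0.2072 0.    ] tool cm [ 22.26  14.9  -22.84]
```

```bash
python3 -m jog '[[3.5,0.3,-0.3,-0.05,0,0,0],[3.5,0,0,0,0,0,0],[3.5,0,0,0,0,0,0],[3.5,0,0,0,0,0,0],[2.5,0,0,0,0,0,0]]' 20
python3 -m jog '[[2,0,0,0,0,0,0],[1.5,0,0,0,0,0,0],[1.3,0,0,0,0,0,0],[0,0,0,0,0,0,0],[0,0,0,0,0,0,255]]'
python3 -m jog '[[0,0,0,0,0,0,255],[0,0,0,0,0,0,255],[0,0,0,0,0,0,255],[0,0,0,0,0,0,255],[0,0,0,0,0,0,255]]'
python3 -m jog '[[0,0,0,0,0,0,255],[0,0,0,0,0,0,255],[-1,0,0,0,0,0,255],[-2,0,0,0,0,0,255],[-2,0,0,0,0,0,255]]'
```

```text
time_s: 2.85
tcp_pos: [0.5062, -0.0505, 0.0553]
eef_rot: [0.667, 0.232, 0.669, -0.232]
wrist_force: [0.4, 0.5, -0.1]
width: 0.0874
time_s: 3.27
tcp_pos: [0.5069, -0.0506, 0.0093]
eef_rot: [0.668, 0.231, 0.669, -0.231]
wrist_force: [1.0, -0.4, -0.5]
width: 0.0837
time_s: 3.68
tcp_pos: [0.5077, -0.0507, 0.0102]
eef_rot: [0.669, 0.231, 0.668, -0.23]
wrist_force: [-0.9, -0.4, 0.3]
width: 0.0513
time_s: 4.1
tcp_pos: [0.5066, -0.0506, 0.0602]
eef_rot: [0.668, 0.23, 0.669, -0.231]
wrist_force: [0.5, -0.4, 0.0]
width: 0.0179
```

The fingers close at about 8 cm/s, so I lifted too early. I'll reopen and check that the stapler hasn't moved.

```bash
python3 -m jog '[[-4,0,0,0,0,0,0],[-4,0,0,0,0,0,0],[-4,0,0,0,0,0,0],[-3,0,0,0,0,0,0],[0,0,0,0,0,0,0]]'
python3 - <<'E'
from h import *
s,t,Rm=state(); I,K,P=grab("wrist"); 
hsv=cv2.cvtColor(I,cv2.COLOR_RGB2HSV)
m=((hsv[...,1]>150)&((hsv[...,0]<6)|(hsv[...,0]>174))&(hsv[...,2]>120)).astype(np.uint8); m[:100]=0;m[228:]=0;m[:,:285]=0;m[:,355:]=0
r=cv2.minAreaRect(max(cv2.findContours(m,0,2)[0],key=cv2.contourArea)); print(r,s["width"],t)
for q in cv2.boxPoints(r):
    p=cast(q,K,P,.042,True); print(p.round(4),"tool cm",((p-t)@Rm*100).round(2))
E
```

```text
time_s: 4.52
tcp_pos: [0.5109, -0.051, 0.2167]
eef_rot: [0.672, 0.231, 0.665, -0.23]
wrist_force: [1.9, -0.5, 0.5]
width: 0.0478
((316.0, 176.5), (95.0, 18.0), 90.0) 0.04775269667967532 [ 0.51086906 -0.05102605  0.21667732]
[0.5394 0.0055 0.042 ] tool cm [17.49  6.1  -1.41]
[ 0.5547 -0.0066  0.042 ] tool cm [17.51  6.1   0.54]
[ 0.4885 -0.0918  0.042 ] tool cm [17.45 -4.7   0.58]
[ 0.4722 -0.079   0.042 ] tool cm [17.43 -4.69 -1.49]
```

```bash
python3 -m jog '[[3.5,0,0,0,0,0,0],[3.5,0,0,0,0,0,0],[3.5,0,0,0,0,0,0],[2,0,0,0,0,0,0],[0,0,0,0,0,0,0]]'
python3 -m jog '[[2.5,0,-0.1,0,0,0,0],[2.5,0,0,0,0,0,0],[2.5,0,0,0,0,0,0],[0,0,0,0,0,0,255],[0,0,0,0,0,0,255]]'
python3 -m jog '[[0,0,0,0,0,0,255],[0,0,0,0,0,0,255],[0,0,0,0,0,0,255],[0,0,0,0,0,0,255],[0,0,0,0,0,0,255]]'
python3 -m jog '[[0,0,0,0,0,0,255],[0,0,0,0,0,0,255],[0,0,0,0,0,0,255],[0,0,0,0,0,0,255],[0,0,0,0,0,0,255]]'
```

```text
time_s: 4.98
tcp_pos: [0.5029, -0.0501, 0.0799]
eef_rot: [0.665, 0.23, 0.672, -0.231]
wrist_force: [-0.6, -0.1, 0.1]
width: 0.0849
time_s: 5.4
tcp_pos: [0.5056, -0.0499, 0.0095]
eef_rot: [0.668, 0.23, 0.669, -0.231]
wrist_force: [-0.2, 0.2, -0.2]
width: 0.0779
time_s: 5.82
tcp_pos: [0.5071, -0.0501, 0.0106]
eef_rot: [0.669, 0.231, 0.668, -0.23]
wrist_force: [0.6, -0.1, 0.4]
width: 0.0447
time_s: 6.23
tcp_pos: [0.5075, -0.0502, 0.0104]
eef_rot: [0.669, 0.231, 0.668, -0.23]
wrist_force: [0.8, -1.1, 6.5]
width: 0.0218
```

```bash
python3 -m jog '[[0,0,0,0,0,0,255],[0,0,0,0,0,0,255],[0,0,0,0,0,0,255],[0,0,0,0,0,0,255],[0,0,0,0,0,0,255]]'
python3 -m jog '[[-0.5,0,0,0,0,0,255],[-1.5,0,0,0,0,0,255],[-2,0,0,0,0,0,255],[-1,0,0,0,0,0,255],[0,0,0,0,0,0,255]]'
python3 - <<'E'
from h import *
s,t,Rm=state(); I,K,P=grab("wrist"); 
hsv=cv2.cvtColor(I,cv2.COLOR_RGB2HSV)
m=((hsv[...,1]>150)&((hsv[...,0]<6)|(hsv[...,0]>174))&(hsv[...,2]>120)).astype(np.uint8); m[:100]=0
for c in cv2.findContours(m,0,2)[0]:
    if cv2.contourArea(c)>150: print(cv2.minAreaRect(c))
cv2.imwrite("pics/w2.png",I[:,:,::-1])
E
```

```text
time_s: 6.65
tcp_pos: [0.5075, -0.0502, 0.0104]
eef_rot: [0.669, 0.231, 0.668, -0.23]
wrist_force: [-0.3, -0.9, 6.1]
width: 0.0217
time_s: 7.07
tcp_pos: [0.5078, -0.0501, 0.0615]
eef_rot: [0.67, 0.231, 0.667, -0.23]
wrist_force: [0.0, 0.1, -2.0]
width: 0.0218
((319.0, 332.5), (23.0, 38.0), 90.0)
((321.0, 212.0), (156.0, 48.0), 90.0)
```

View pics/w2.png

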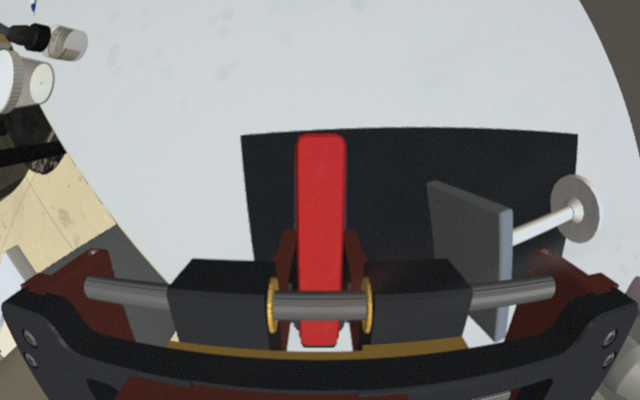

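The stapler is held between the fingers and lifted clear, with its bar from (321,134) to (321,345). Next I'll carry it off the mat's near end to the left and set it on the bench.

```bash
python3 -m jog '[[0,1.2,-1.8,0,0,0,255],[0,1.2,-1.8,0,0,0,255],[0,1.2,-1.8,0,0,0,255],[0,1.2,-1.8,0,0,0,255],[0,1.2,-1.8,0,0,0,255]]'
python3 -m jog '[[0,0,0,0,0,0,255],[2,0,0,0,0,0,255],[2,0,0,0,0,0,255],[0.7,0,0,0,0,0,255],[0,0,0,0,0,0,255]]'
python3 -m jog '[[0.4,0,0,0,0,0,255],[0,0,0,0,0,0,255],[0,0,0,0,0,0,0],[0,0,0,0,0,0,0],[0,0,0,0,0,0,0]]'
python3 -m jog '[[0,0,0,0,0,0,0],[0,0,0,0,0,0,0],[0,0,0,0,0,0,0],[0,0,0,0,0,0,0],[0,0,0,0,0,0,0]]'
python3 -m jog '[[-3,0,0,0,0,0,0],[-4,0,0,0,0,0,0],[-4,0,0,0,0,0,0],[-4,0,0,0,0,0,0],[0,0,0,0,0,0,0]]'
python3 - <<'E'
from h import *
s,t,Rm=state(); print(t,Rm.round(3).tolist())
# stand in tool frame
L=np.array([[.5896,-.0837,.003],[.5525,-.1646,.003]]); H=np.array([[.6034,-.087,.091],[.5637,-.1666,.091]])
for p in (*L,*H): print(((p-t)@Rm*100).round(2))
E
```

```text
time_s: 7.53
tcp_pos: [0.4714, 0.0535, 0.0587]
eef_rot: [0.668, 0.23, 0.669, -0.231]
wrist_force: [1.1, -0.2, -2.0]
width: 0.0219
time_s: 7.95
tcp_pos: [0.471, 0.0522, 0.0107]
eef_rot: [0.667, 0.23, 0.67, -0.231]
wrist_force: [-0.3, 0.1, -1.5]
width: 0.0217
time_s: 8.37
tcp_pos: [0.4732, 0.0526, 0.0093]
eef_rot: [0.669, 0.231, 0.668, -0.23]
wrist_force: [0.9, 0.7, 0.4]
width: 0.0383
time_s: 8.78
tcp_pos: [0.4726, 0.0527, 0.0087]
eef_rot: [0.669, 0.23, 0.668, -0.23]
wrist_force: [-0.1, -0.9, 0.5]
width: 0.0717
time_s: 9.2
tcp_pos: [0.4769, 0.0531, 0.1653]
eef_rot: [0.672, 0.232, 0.665, -0.229]
wrist_force: [2.1, 0.3, -0.3]
width: 0.0875
[0.47685254 0.05310844 0.16529078] [[0.012, 0.616, 0.788], [0.001, 0.788, -0.616], [-1.0, 0.008, 0.008]]
[16.34 -3.96 17.17]
[ 16.29 -12.61  19.24]
[ 7.56 -3.3  18.54]
[  7.51 -12.01  20.32]
```

The stapler is released. Next I'll go over the stand on the platform side of the plate, with the jaws spread along the plate's width so they straddle the post.

```bash
python3 -m jog '[[-3,0,0,0,0,0,46],[-1,-1.13,3.7,0,0,0,46],[0,-1.13,3.7,0,0,0,46],[0,-1.13,3.7,0,0,0,46],[0,-1.13,3.7,0,0,0,46]]'
python3 -m jog '[[0,-1.13,3.7,0,0,0,46],[0,-1.13,3.7,0,0,0,46],[0,0,0,0.12,0,0,46],[0,0,0,0.12,0,0,46],[0,0,0,0.12,0,0,46]]'
python3 -m jog '[[0,0,0,0.12,0,0,46],[0,0,0,0.12,0,0,46],[0,0,0,0.12,0,0,46],[0,0,0,0.12,0,0,46],[0,0,0,0.12,0,0,46]]'
python3 -m jog '[[0,0,0,0.12,0,0,46],[0,0,0,0.12,0,0,46],[0,0,0,0.12,0,0,46],[0,0,0,0.02,0,0,46],[0,0,0,0,0,0,46]]'
python3 - <<'E'
from h import *
s,t,Rm=state(); print(t,Rm.round(3).tolist(),s["width"])
I,K,P=grab("wrist"); cv2.imwrite("pics/w3.png",I[:,:,::-1]); np.savez("w3.npz",I=I,K=K,P=P,t=t,Rm=Rm)
E
```

```text
time_s: 9.62
tcp_pos: [0.5621, -0.0754, 0.1987]
eef_rot: [0.669, 0.23, 0.668, -0.23]
wrist_force: [1.0, 0.2, 0.4]
width: 0.0717
time_s: 10.03
tcp_pos: [0.6055, -0.1383, 0.1975]
eef_rot: [0.615, 0.349, 0.616, -0.349]
wrist_force: [-0.2, -0.2, -0.5]
width: 0.0721
time_s: 10.45
tcp_pos: [0.6053, -0.1374, 0.1978]
eef_rot: [-0.485, -0.514, -0.485, 0.515]
wrist_force: [-0.1, -0.0, 0.0]
width: 0.0724
time_s: 10.87
tcp_pos: [0.6054, -0.1374, 0.198]
eef_rot: [-0.381, -0.595, -0.382, 0.596]
wrist_force: [-0.4, 0.1, -0.3]
width: 0.0719
[ 0.60539705 -0.13742085  0.1980484 ] [[-0.001, 0.908, -0.418], [0.0, -0.418, -0.908], [-1.0, -0.001, 0.0]] 0.0718955965286999
```

View pics/w3.png

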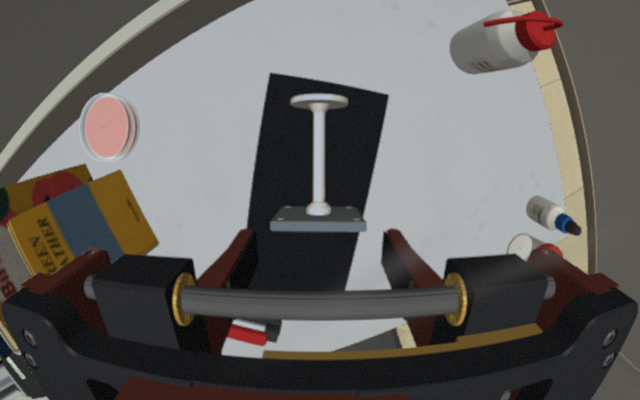

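The wrist view shows the plate's raised edge at rows 222–229, columns 271–365. The post and platform are centred at column 319, so the jaws are well aligned. The mat's right edge passes close to where the plate's right corner will land.

```bash
python3 - <<'E'
from h import *
d=np.load("w3.npz"); I,K,P,t,Rm=[d[k] for k in ("I","K","P","t","Rm")]
def rep(n,uv,z):
    p=cast(uv,K,P,z,True); print(n,p.round(4),"tool cm",((p-t)@Rm*100).round(2))
for uv in [(271,229),(365,229),(272,222),(365,221)]: rep("raised",uv,.091)
for uv in [(277,208),(360,208)]: rep("?",uv,.09)
rep("plat",(319,101),.06)
for uv in [(270,74),(388,95),(248,230),(347,290)]: rep("mat",uv,.002)
E
```

```text
raised [ 0.5976 -0.0839  0.091 ] tool cm [10.71 -2.94 -4.54]
raised [ 0.5609 -0.1638  0.091 ] tool cm [10.71 -2.93  4.25]
raised [ 0.6034 -0.0879  0.091 ] tool cm [10.71 -2.24 -4.41]
raised [ 0.5682 -0.1668  0.091 ] tool cm [10.71 -2.14  4.22]
? [ 0.6133 -0.0981  0.09  ] tool cm [10.81 -0.91 -3.9 ]
? [ 0.5815 -0.1673  0.09  ] tool cm [10.81 -0.91  3.71]
plat [ 0.6859 -0.174   0.06  ] tool cm [13.8   8.85 -0.05]
mat [ 0.7425 -0.138   0.002 ] tool cm [19.59 12.49 -5.68]
mat [ 0.6639 -0.2517  0.002 ] tool cm [19.6  10.1   7.94]
mat [ 0.5847 -0.0289  0.002 ] tool cm [19.61 -6.4  -8.99]
mat [ 0.4533 -0.1083  0.002 ] tool cm [ 19.62 -15.02   3.71]
```

```bash
python3 -m jog '[[3.5,0,-0.1,0,0,0,46],[3.5,0,0,0,0,0,46],[3,0,0,0,0,0,46],[1.5,0,0,0,0,0,46],[1.1,0,0,0,0,0,46]]'
python3 -m jog '[[0,0,0,0,0,0,46],[0,0,0,0,0,0,46],[0,-0.5,0,0,0,0,46],[0,-0.5,0,0,0,0,46],[0,-0.4,0,0,0,0,46]]'
python3 -m jog '[[0,-0.3,0,0,0,0,46],[0,-0.3,0,0,0,0,46],[0,-0.3,0,0,0,0,46],[0,-0.3,0,0,0,0,46],[0,-0.3,0,0,0,0,46]]'
python3 -m jog '[[0,-0.3,0,0,0,0,46],[0,-0.3,0,0,0,0,46],[0,-0.3,0,0,0,0,46],[0,-0.3,0,0,0,0,46],[0,0,0,0,0,0,46]]'
python3 - <<'E'
from h import *
I,K,P=grab("scene"); J=grab("wrist")[0]
a=cv2.resize(I[150:260,240:370],(520,440)); cv2.imwrite("pics/s4.png",np.hstack([a,cv2.resize(J[60:400,190:450],(280,366),)[:440] if 0 else a[:,:0]])[:,:,::-1])
E
```

```text
time_s: 11.33
tcp_pos: [0.6047, -0.1362, 0.0701]
eef_rot: [-0.381, -0.594, -0.383, 0.596]
wrist_force: [0.0, -0.6, 0.4]
width: 0.0719
time_s: 11.75
tcp_pos: [0.5938, -0.1307, 0.0741]
eef_rot: [0.382, 0.596, 0.38, -0.595]
wrist_force: [1.5, 0.0, 0.8]
width: 0.072
time_s: 12.17
tcp_pos: [0.5798, -0.1244, 0.073]
eef_rot: [0.381, 0.596, 0.381, -0.596]
wrist_force: [1.2, -0.3, 1.0]
width: 0.0718
time_s: 12.58
tcp_pos: [0.5678, -0.119, 0.0723]
eef_rot: [-0.381, -0.595, -0.381, 0.596]
wrist_force: [1.0, -0.1, -0.0]
width: 0.0721
```

View pics/s4.png

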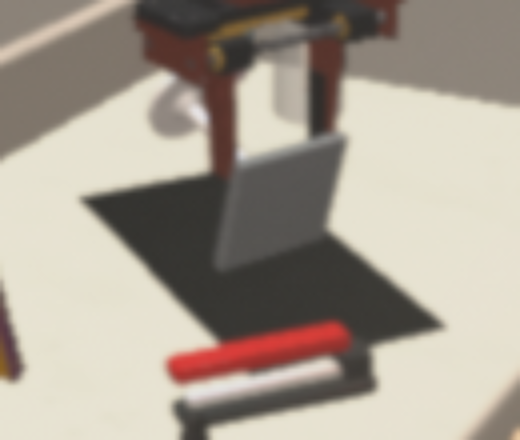

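The plate is about upright and tipping, with the platform lifting and the stapler well clear. Now I'll push past the balance point and lift away.

```bash
python3 -m jog '[[0,-0.3,0,0,0,0,46],[0,-0.3,0,0,0,0,46],[0,-0.3,0,0,0,0,46],[0,0,0,0,0,0,46],[0,0,0,0,0,0,46]]'
python3 -m jog '[[0,-0.4,0,0,0,0,46],[0,-0.4,0,0,0,0,46],[0,-0.4,0,0,0,0,46],[-4,0,0,0,0,0,46],[-4,0,0,0,0,0,46]]'
python3 -m jog '[[-4,0,0,0,0,0,46],[-4,2,0,0,0,0,46],[0,3,0,0,0,0,46],[0,3,0,0,0,0,0],[0,0,0,0,0,0,0]]'
python3 - <<'E'
from h import *
s,t,Rm=state(); print(t,Rm.round(3).tolist())
I,K,P=grab("scene"); T,KT,PT=grab("top"); np.savez("s5.npz",I=I,K=K,P=P,T=T,KT=KT,PT=PT)
a=cv2.resize(I[130:250,240:380],(420,360)); b=cv2.resize(T[140:245,260:370],(377,360))
cv2.imwrite("pics/s5.png",np.hstack([a,b])[:,:,::-1])
E
```

```text
time_s: 13.1
tcp_pos: [0.5603, -0.1155, 0.0726]
eef_rot: [-0.381, -0.596, -0.381, 0.596]
wrist_force: [0.1, 0.0, 0.3]
width: 0.0718
time_s: 13.52
tcp_pos: [0.5469, -0.1098, 0.1511]
eef_rot: [-0.379, -0.594, -0.383, 0.598]
wrist_force: [1.6, -0.1, -0.3]
width: 0.072
time_s: 13.93
tcp_pos: [0.6252, -0.1453, 0.2313]
eef_rot: [0.382, 0.597, 0.379, -0.595]
wrist_force: [-1.7, 0.3, -0.7]
width: 0.0821
[ 0.62518309 -0.14531949  0.2313049 ] [[0.005, 0.907, -0.42], [-0.002, -0.42, -0.907], [-1.0, 0.005, -0.001]]
```

View pics/s5.png

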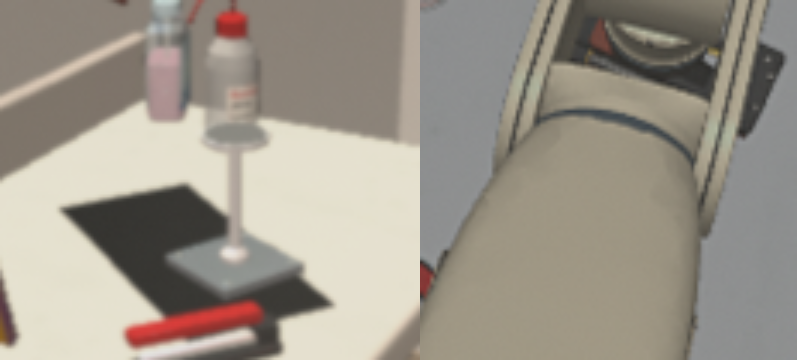

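The stand is upright in the scene view, with the base at (235,265) and the platform at (235,133). Its right corner at (300,268) looks slightly over the mat's edge. I'll measure it from the wrist camera.

```bash
python3 - <<'E'
from h import *
s,t,Rm=state(); print(t)
I,K,P=grab("wrist"); np.savez("w6.npz",I=I,K=K,P=P,t=t,Rm=Rm)
S,K2,P2=grab("scene"); np.savez("s6.npz",I=S,K=K2,P=P2)
a=cv2.resize(S[165:245,275:365],(450,400),interpolation=cv2.INTER_CUBIC)
cv2.imwrite("pics/w6.png",np.hstack([cv2.resize(I[140:400,200:420],(339,400)),a])[:,:,::-1])
E
```

```text
[ 0.62070758 -0.14356124  0.22927896]
```

View pics/w6.png

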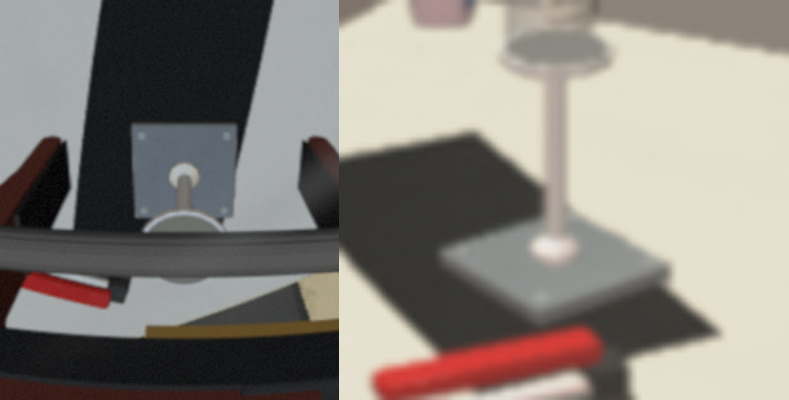

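The stand is upright on the mat. One base corner overhangs the mat's 2 mm edge by a few mm, which follows from where the stand was lying, and it sits flat. The stapler is clear of it. I'll measure the platform centre and go over the small bottle.

```bash
python3 - <<'E'
from h import *
d=np.load("w6.npz"); K,P=d["K"],d["P"]
c=[cast((200+u/1.541,140+v/1.538),K,P,.012,True) for u,v in [(131,124),(237,124),(134,217),(233,217)]]
print("base corners",np.round(c,4).tolist(),"mean",np.mean(c,0).round(4), np.linalg.norm(c[0]-c[1]),np.linalg.norm(c[0]-c[2]))
d=np.load("s6.npz"); print("plat scene",cast((318.4,174.6),d["K"],d["P"],.132).round(4))
E
python3 -m jog '[[0,-2.88,-2.12,0,0,0,0],[0,-2.88,-2.12,0,0,0,0],[0,-2.88,-2.12,0,0,0,0],[0,-2.88,-2.12,0,0,0,0],[0,-2.88,-2.12,0,0,0,0]]'
python3 -m jog '[[0,-2.88,-2.12,0,0,0,0],[0,-2.88,-2.12,0,0,0,0],[0,-2.88,-2.12,0,0,0,0],[0,-2.88,-2.12,0,0,0,0],[0,-2.88,-2.12,0,0,0,0]]'
python3 -m jog '[[0,-2.88,-2.12,0,0,0,0],[0,0,0,-0.08,0,0,0],[0,0,0,-0.088,0,0,0],[0,0,0,0,0,0,0],[0,0,0,0,0,0,0]]'
python3 - <<'E'
from h import *
s,t,Rm=state(); print(t,Rm.round(3).tolist(),s["joints"].round(2))
I,K,P=grab("wrist"); np.savez("w7.npz",I=I,K=K,P=P,t=t,Rm=Rm); cv2.imwrite("pics/w7.png",I[:,:,::-1])
T,KT,PT=grab("top"); np.savez("t7.npz",I=T,K=KT,P=PT)
E
```

```text
base corners [[0.5863, -0.0783, 0.012], [0.5487, -0.1595, 0.012], [0.5048, -0.0396, 0.012], [0.4669, -0.1216, 0.012]] mean [ 0.5267 -0.0997  0.012 ] 0.08948786448741378 0.09026045880436862
plat scene [ 0.5243 -0.0937  0.132 ]
time_s: 14.55
tcp_pos: [0.5323, 0.0145, 0.2295]
eef_rot: [-0.38, -0.595, -0.381, 0.596]
wrist_force: [0.9, 0.7, 0.3]
width: 0.0881
time_s: 14.97
tcp_pos: [0.4461, 0.1707, 0.2297]
eef_rot: [-0.381, -0.595, -0.381, 0.596]
wrist_force: [0.6, 0.6, -0.4]
width: 0.0878
time_s: 15.38
tcp_pos: [0.4304, 0.2009, 0.2298]
eef_rot: [-0.429, -0.562, -0.429, 0.562]
wrist_force: [0.0, -0.2, 0.3]
width: 0.0877
[0.43038204 0.20092123 0.22975468] [[-0.001, 0.965, -0.264], [-0.0, -0.264, -0.965], [-1.0, -0.001, 0.0]] [0.41 0.19 1.95 0.   1.   2.25]
```

View pics/w7.png

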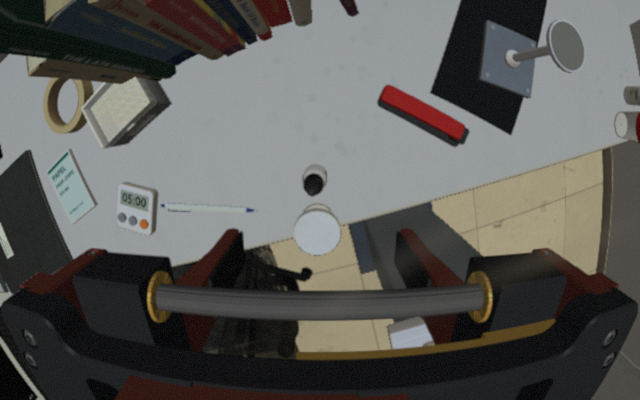

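The wrist view shows the small bottle's bulb at (313,185) over its body at (316,172), the cup cap at (317,230), the upright stand's platform at (566,46), and the stapler clear at (423,113).

```bash
python3 - <<'E'
from h import *
d=np.load("w7.npz"); I,K,P,t,Rm=[d[k] for k in ("I","K","P","t","Rm")]
def rep(n,uv,z):
    p=cast(uv,K,P,z,True); print(n,p.round(4),"tool cm",((p-t)@Rm*100).round(2))
g=cv2.cvtColor(I,cv2.COLOR_RGB2GRAY); m=(g<70).astype(np.uint8); m[:155]=0;m[200:]=0;m[:,:295]=0;m[:,335:]=0
c=max(cv2.findContours(m,0,2)[0],key=cv2.contourArea); x=cv2.boundingRect(c);M=cv2.moments(c); print(x,M["m10"]/M["m00"],M["m01"]/M["m00"])
rep("bulb c",(314,185),.082);rep("collar",(314,180),.06); rep("bulb moment",(M["m10"]/M["m00"],M["m01"]/M["m00"]),.07); rep("body top far rim",(315,163),.05); rep("body L",(303,175),.05); rep("body R",(328,175),.05)
rep("cap",(317,230),.06); rep("cap far rim",(317,205),.055)
rep("plat",(566,46),.132)
for n,z in (("t7.npz",0),):
    e=np.load(n); a=e["I"]
    cv2.imwrite("pics/t7.png",cv2.resize(a[130:260,190:350],(800,650))[:600,:,::-1])
E
```

```text
(304, 174, 20, 22) 313.01414827391056 184.04980192416525
bulb c [0.4355 0.2054 0.082 ] tool cm [14.77  0.39 -0.57]
collar [0.4365 0.2055 0.06  ] tool cm [16.97  0.48 -0.61]
bulb moment [0.4344 0.207  0.07  ] tool cm [15.97  0.24 -0.7 ]
body top far rim [0.453  0.1999 0.05  ] tool cm [17.97  2.22 -0.51]
body L [0.4434 0.2166 0.05  ] tool cm [17.97  0.86 -1.86]
body R [0.436  0.1895 0.05  ] tool cm [17.98  0.85  0.95]
cap [0.3795 0.2178 0.06  ] tool cm [16.98 -5.34 -0.29]
cap far rim [0.4068 0.2103 0.055 ] tool cm [17.48 -2.51 -0.29]
plat [ 0.5261 -0.0966  0.132 ] tool cm [ 9.78 17.09 26.17]
```

```bash
python3 -m jog '[[3.5,0.3,-0.25,0,0,0,0],[3.5,0.25,-0.25,0,0,0,0],[3.5,0,0,0,0,0,0],[3,0,0,0,0,0,0],[0,0,0,0,0,0,0]]' 12
python3 -m jog '[[2.5,0,0,0,0,0,0],[2.5,0,0,0,0,0,0],[2,0,0,0,0,0,0],[1.3,0,0,0,0,0,0],[0,0,0,0,0,0,0]]'
python3 -m jog '[[0,0,0,0,0,0,255],[0,0,0,0,0,0,255],[0,0,0,0,0,0,255],[0,0,0,0,0,0,255],[0,0,0,0,0,0,255]]'
python3 -m jog '[[0,0,0,0,0,0,255],[0,0,0,0,0,0,255],[0,0,0,0,0,0,255],[0,0,0,0,0,0,255],[0,0,0,0,0,0,255]]'
python3 -m jog '[[0,0,0,0,0,0,255],[0,0,0,0,0,0,255],[0,0,0,0,0,0,255],[0,0,0,0,0,0,255],[0,0,0,0,0,0,255]]'
```

```text
time_s: 15.9
tcp_pos: [0.4346, 0.2023, 0.0902]
eef_rot: [-0.428, -0.559, -0.43, 0.566]
wrist_force: [-1.0, -0.7, -0.2]
width: 0.0879
time_s: 16.32
tcp_pos: [0.4376, 0.2038, 0.0112]
eef_rot: [-0.429, -0.561, -0.429, 0.563]
wrist_force: [-1.4, -0.3, 0.4]
width: 0.0877
time_s: 16.73
tcp_pos: [0.4387, 0.2047, 0.0129]
eef_rot: [0.43, 0.562, 0.429, -0.561]
wrist_force: [0.0, 0.6, -1.2]
width: 0.0577
time_s: 17.15
tcp_pos: [0.4381, 0.2045, 0.0119]
eef_rot: [-0.429, -0.562, -0.43, 0.562]
wrist_force: [-0.2, -0.2, 0.5]
width: 0.0281
time_s: 17.57
tcp_pos: [0.4381, 0.2044, 0.0119]
eef_rot: [-0.429, -0.562, -0.43, 0.562]
wrist_force: [-0.9, -0.3, 1.3]
width: 0.0282
```

```bash
python3 -m jog '[[-1,0,0,0,0,0,255],[-3,0,0,0,0,0,255],[-4,0,0,0,0,0,255],[-4,0,0,0,0,0,255],[-3,0,0,0,0,0,255]]'
python3 -m jog '[[-2,0,0,0,0,0,255],[-1,0,0,0,0,0,255],[0,1.17,1.91,0,0,0,255],[0,1.17,1.91,0,0,0,255],[0,1.17,1.91,0,0,0,255]]'
python3 -m jog '[[0,1.17,1.91,0,0,0,255],[0,1.17,1.91,0,0,0,255],[0,1.17,1.91,0,0,0,255],[0,1.17,1.91,0,0,0,255],[0,1.17,1.91,0,0,0,255]]'
python3 -m jog '[[0,1.17,1.91,0,0,0,255],[0,1.17,1.91,0,0,0,255],[0,1.17,1.91,0,0,0,255],[0,1.17,1.91,0,0,0,255],[0,1.17,1.91,0,0,0,255]]'
python3 -m jog '[[0,1.17,1.91,0,0,0,255],[0,0,0,0,0,0,255],[0,0,0,0,0,0,255],[0,0,0,0,0,0,255],[0,0,0,0,0,0,255]]'
python3 - <<'E'
from h import *
s,t,Rm=state(); print(t,Rm.round(3).tolist())
I,K,P=grab("wrist"); S,K2,P2=grab("scene"); np.savez("w8.npz",I=I,K=K,P=P,t=t,Rm=Rm,S=S,K2=K2,P2=P2)
a=cv2.resize(S[110:250,270:370],(286,400),interpolation=cv2.INTER_CUBIC)
cv2.imwrite("pics/w8.png",np.hstack([cv2.resize(I[130:400,160:480],(474,400)),a])[:,:,::-1])
print("TCP proj wrist",proj(t,K,P,True),"plat proj",proj((.526,-.097,.132),K,P,True),"scene plat",proj((.526,-.097,.132),K2,P2),"scene foot expected",proj((t[0],t[1],t[2]-.012),K2,P2))
E
```

```text
time_s: 17.98
tcp_pos: [0.4385, 0.2046, 0.1653]
eef_rot: [0.43, 0.562, 0.429, -0.561]
wrist_force: [1.3, 0.5, 0.4]
width: 0.028
time_s: 18.4
tcp_pos: [0.4566, 0.1393, 0.1919]
eef_rot: [-0.43, -0.561, -0.43, 0.562]
wrist_force: [0.3, 0.3, -0.5]
width: 0.0285
time_s: 18.82
tcp_pos: [0.4879, 0.0313, 0.1914]
eef_rot: [-0.429, -0.561, -0.43, 0.562]
wrist_force: [1.0, 0.7, -0.1]
width: 0.028
time_s: 19.23
tcp_pos: [0.5193, -0.0761, 0.1913]
eef_rot: [-0.429, -0.561, -0.43, 0.562]
wrist_force: [1.1, 0.1, 0.7]
width: 0.0279
time_s: 19.65
tcp_pos: [0.5255, -0.0957, 0.1916]
eef_rot: [-0.429, -0.561, -0.43, 0.562]
wrist_force: [-0.3, -0.3, -0.0]
width: 0.0279
[ 0.52546653 -0.09566348  0.19157132] [[-0.001, 0.965, -0.261], [0.0, -0.261, -0.965], [-1.0, -0.001, -0.0]]
TCP proj wrist [319.77668686 245.94626882] plat proj [321.22767212 213.36298102] scene plat [318.40862044 174.07755512] scene foot expected [318.38632532 156.64809814]
```

View pics/w8.png

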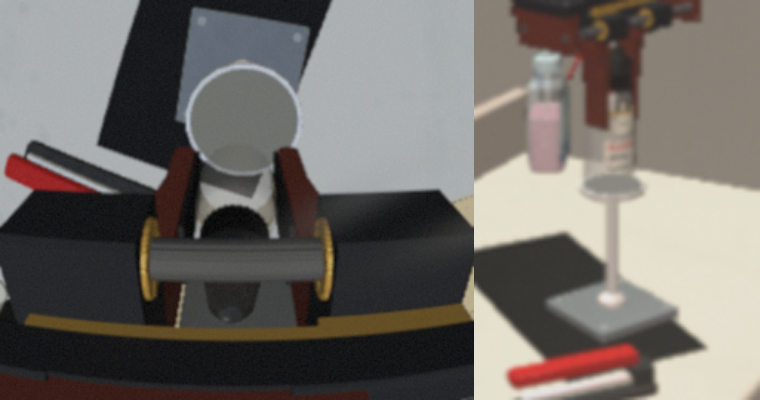

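```bash
python3 - <<'E'
from h import *
d=np.load("w8.npz"); I,K,P,t,Rm,S=[d[k] for k in ("I","K","P","t","Rm","S")]
m=(lambda b:b)(np.zeros(1))
def rep(n,uv,z):
    p=cast(uv,K,P,z,True); print(n,p.round(4),"tool cm",((p-t)@Rm*100).round(2))
px=lambda u,v:(160+u/1.481,130+v/1.481)
for n,u,v in [("c",245,120),("L",187,120),("R",302,120),("far",243,65),("near",247,173)]: rep("plat "+n,px(u,v),.132)
z0=t[2]-.012
rep("bottle far foot",px(237,162),z0); rep("foot L",px(201,185),z0); rep("foot R",px(273,185),z0); rep("collar far",px(237,205),z0+.055)
a=cv2.resize(I[210:340,260:380],(480,520),interpolation=cv2.INTER_CUBIC); b=cv2.resize(S[110:200,285:355],(404,520),interpolation=cv2.INTER_CUBIC)[:,:310]
cv2.imwrite("pics/w8b.png",np.hstack([a,b])[:,:,::-1])
E
```

```text
plat c [ 0.527  -0.1005  0.132 ] tool cm [5.96 0.28 0.43]
plat L [ 0.5346 -0.072   0.132 ] tool cm [ 5.96  0.27 -2.52]
plat R [ 0.5193 -0.1286  0.132 ] tool cm [5.96 0.27 3.34]
plat far [ 0.5545 -0.1068  0.132 ] tool cm [5.95 3.1  0.32]
plat near [ 0.4984 -0.0941  0.132 ] tool cm [ 5.96 -2.65  0.56]
bottle far foot [ 0.5246 -0.0956  0.1796] tool cm [ 1.2  -0.08  0.02]
foot L [ 0.5184 -0.0783  0.1796] tool cm [ 1.2  -1.14 -1.49]
foot R [ 0.5105 -0.1075  0.1796] tool cm [ 1.2  -1.14  1.53]
collar far [ 0.5331 -0.0978  0.2346] tool cm [-4.3   0.79  0.01]
```

The picture budget is used up. Numbers give the platform centre at tool (y +0.25, z +0.42) cm. I'll check the bottle's offset in the jaws numerically.

```bash
python3 - <<'E'
from h import *
d=np.load("w8.npz"); I,K,P,t,Rm,S,K2,P2=[d[k] for k in ("I","K","P","t","Rm","S","K2","P2")]
print("wrist col 319: row,rgb"); print([(r,I[r,316:323].mean(0).astype(int).tolist()) for r in range(222,352,3)])
for h in (.084,.06,.03,0): print("axis in scene, h",h,proj(t+[0,0,h-.012],K2,P2).round(1), "+1cm tool y",proj(t+[0,0,h-.012]+.01*Rm[:,1],K2,P2).round(1), "1cm z",proj(t+[0,0,h-.012]+.01*Rm[:,2],K2,P2).round(1))
for r in range(122,166,4): print(r,[tuple(S[r,c].tolist()) for c in range(308,334,1)])
E
```

```text
wrist col 319: row,rgb
[(222, [110, 113, 108]), (225, [111, 114, 109]), (228, [106, 107, 101]), (231, [107, 107, 102]), (234, [107, 106, 101]), (237, [106, 108, 103]), (240, [108, 109, 104]), (243, [108, 109, 104]), (246, [134, 136, 138]), (249, [67, 67, 65]), (252, [68, 68, 66]), (255, [77, 76, 74]), (258, [89, 87, 85]), (261, [149, 150, 146]), (264, [170, 170, 167]), (267, [149, 149, 145]), (270, [14, 15, 12]), (273, [13, 11, 12]), (276, [13, 13, 12]), (279, [11, 10, 10]), (282, [11, 12, 12]), (285, [19, 21, 22]), (288, [23, 23, 24]), (291, [36, 36, 36]), (294, [55, 55, 54]), (297, [73, 73, 73]), (300, [74, 74, 73]), (303, [80, 80, 78]), (306, [80, 81, 80]), (309, [86, 86, 85]), (312, [88, 87, 86]), (315, [82, 83, 82]), (318, [74, 74, 73]), (321, [44, 42, 41]), (324, [40, 38, 37]), (327, [36, 36, 34]), (330, [36, 37, 35]), (333, [37, 39, 37]), (336, [39, 40, 38]), (339, [44, 45, 46]), (342, [44, 46, 48]), (345, [44, 46, 45]), (348, [62, 64, 64]), (351, [80, 72, 57])]
axis in scene, h 0.084 [318.5 124.1] +1cm tool y [315.5 123.4] 1cm z [321.2 123.3]
axis in scene, h 0.06 [318.4 133.
[... 3978 characters left out ...]
158, 148, 137), (157, 147, 136), (154, 142, 131), (151, 137, 126), (146, 131, 120), (139, 124, 114), (127, 114, 105), (123, 113, 104), (134, 125, 115), (138, 130, 120), (138, 130, 119), (139, 130, 119), (139, 130, 119), (139, 130, 119), (138, 129, 119)]
162 [(136, 129, 119), (135, 128, 120), (139, 132, 123), (144, 137, 127), (147, 140, 130), (151, 142, 133), (157, 148, 138), (173, 160, 148), (188, 166, 152), (189, 157, 143), (184, 148, 135), (182, 149, 135), (179, 149, 136), (175, 148, 136), (169, 146, 133), (160, 142, 129), (150, 136, 124), (133, 122, 112), (124, 116, 106), (135, 126, 116), (139, 130, 120), (139, 130, 119), (139, 130, 120), (138, 129, 119), (139, 130, 120), (139, 130, 120)]
```

The platform centre lies about +0.25 y and +0.4 z from the TCP. The bottle sits about 0.4 cm toward −y in the jaws: foot rim, collar and scene edges give −0.3 to −0.65. So I'll shift +0.6 y and +0.35 z and lower.

```bash
python3 -m jog '[[0,0.3,0.2,0,0,0,255],[0,0.3,0.15,0,0,0,255],[1,0,0,0,0,0,255],[1,0,0,0,0,0,255],[1,0,0,0,0,0,255]]'
python3 -m jog '[[0.6,0,0,0,0,0,255],[0.4,0,0,0,0,0,255],[0.3,0,0,0,0,0,255],[0.2,0,0,0,0,0,255],[0,0,0,0,0,0,255]]'
python3 -m jog '[[0.1,0,0,0,0,0,255],[0.1,0,0,0,0,0,255],[0,0,0,0,0,0,255],[0,0,0,0,0,0,255],[0,0,0,0,0,0,255]]'
python3 -m jog '[[0.05,0,0,0,0,0,255],[0,0,0,0,0,0,255],[0,0,0,0,0,0,255],[0,0,0,0,0,0,255],[0,0,0,0,0,0,255]]'
```

```text
time_s: 20.17
tcp_pos: [0.5307, -0.1014, 0.1607]
eef_rot: [-0.429, -0.562, -0.43, 0.562]
wrist_force: [-0.5, -0.8, -0.4]
width: 0.028
time_s: 20.58
tcp_pos: [0.5309, -0.1015, 0.1466]
eef_rot: [-0.429, -0.562, -0.43, 0.562]
wrist_force: [-0.1, 0.5, -0.4]
width: 0.0282
time_s: 21.0
tcp_pos: [0.5311, -0.1015, 0.1451]
eef_rot: [0.43, 0.562, 0.429, -0.562]
wrist_force: [0.2, -0.3, -0.8]
width: 0.028
time_s: 21.42
tcp_pos: [0.531, -0.1015, 0.1445]
eef_rot: [0.429, 0.562, 0.43, -0.562]
wrist_force: [-0.3, -0.3, -0.9]
width: 0.0279
```

```bash
python3 -m jog '[[0.05,0,0,0,0,0,255],[0,0,0,0,0,0,255],[0,0,0,0,0,0,255],[0,0,0,0,0,0,255],[0,0,0,0,0,0,255]]'
python3 -m jog '[[0.05,0,0,0,0,0,255],[0,0,0,0,0,0,255],[0,0,0,0,0,0,255],[0,0,0,0,0,0,255],[0,0,0,0,0,0,255]]'
python3 - <<'E'
from h import *
s,t,Rm=state(); print(s["wrist_force"])
I,K,P=grab("wrist"); np.savez("w9.npz",I=I,K=K,P=P,t=t,Rm=Rm)
print([(r,int(I[r,316:323].mean())) for r in range(195,275,3)])
for y in (-2,-1,0,1,2,3): print(y, proj(t+Rm@np.array([.0118,y/100,0]),K,P,True).round(1))
E
```

```text
time_s: 21.83
tcp_pos: [0.5311, -0.1015, 0.144]
eef_rot: [0.43, 0.562, 0.429, -0.562]
wrist_force: [0.8, 0.3, -0.2]
width: 0.0277
time_s: 22.25
tcp_pos: [0.5312, -0.1015, 0.1438]
eef_rot: [0.43, 0.562, 0.429, -0.562]
wrist_force: [-0.5, 0.7, 5.1]
width: 0.0281
[-0.53238152  0.66604667  5.06179222]
[(195, 152), (198, 132), (201, 201), (204, 118), (207, 113), (210, 114), (213, 115), (216, 114), (219, 114), (222, 114), (225, 114), (228, 108), (231, 108), (234, 108), (237, 108), (240, 109), (243, 110), (246, 110), (249, 111), (252, 119), (255, 127), (258, 137), (261, 138), (264, 138), (267, 116), (270, 9), (273, 16)]
-2 [319.8 267.5]
-1 [319.8 253.2]
0 [319.8 238.3]
1 [319.8 222.8]
2 [319.8 206.7]
3 [319.8 190.1]
```

It's in contact (5 N). The platform's far rim gives its centre at y −0.65 and the bottle's foot rim gives −0.70, so it is centred. Releasing and rising.

```bash
python3 -m jog '[[-0.05,0,0,0,0,0,255],[0,0,0,0,0,0,255],[0,0,0,0,0,0,160],[0,0,0,0,0,0,150],[0,0,0,0,0,0,140]]'
python3 -m jog '[[0,0,0,0,0,0,100],[0,0,0,0,0,0,60],[0,0,0,0,0,0,30],[0,0,0,0,0,0,0],[0,0,0,0,0,0,0]]'
python3 -m jog '[[0,0,0,0,0,0,0],[0,0,0,0,0,0,0],[-1,0,0,0,0,0,0],[-2,0,0,0,0,0,0],[-3,0,0,0,0,0,0]]'
python3 -m jog '[[-3,0,0,0,0,0,0],[-3,0,0,0,0,0,0],[-3,0,0,0,0,0,0],[0,0,0,0,0,0,0],[0,0,0,0,0,0,0]]'
python3 - <<'E'
from h import *
s,t,Rm=state(); print(t,s["wrist_force"],s["width"])
I,K,P=grab("wrist"); S,K2,P2=grab("scene"); np.savez("w10.npz",I=I,K=K,P=P,t=t,Rm=Rm,S=S,K2=K2,P2=P2)
for z,n in ((.132,"plat"),(.182,"shoulder"),(.216,"bulb")): print(n,proj((.527,-.0995,z),K,P,True).round(1),proj((.527,-.0995,z),K2,P2).round(1))
g=cv2.cvtColor(I,cv2.COLOR_RGB2GRAY)
# dark blob (collar+bulb) near the expected spot
u,v=proj((.527,-.0995,.2),K,P,True).astype(int)
m=(g<60).astype(np.uint8); w=np.zeros_like(m); w[v-45:v+45,u-35:u+35]=m[v-45:v+45,u-35:u+35]
for c in cv2.findContours(w,0,2)[0]:
    if cv2.contourArea(c)>80: print("dark",cv2.boundingRect(c))
print("scene col 318:",[(r,S[r,316:321].mean(0).astype(int).tolist()) for r in range(126,186,3)])
hsv=cv2.cvtColor(I,cv2.COLOR_RGB2HSV)
print("wrist col",u,[(r,int(g[r,u-3:u+3].mean())) for r in range(130,270,4)])
E
```

```text
time_s: 22.72
tcp_pos: [0.5309, -0.1014, 0.1437]
eef_rot: [-0.429, -0.562, -0.43, 0.562]
wrist_force: [-0.1, -0.2, -0.1]
width: 0.0385
time_s: 23.13
tcp_pos: [0.531, -0.1015, 0.1439]
eef_rot: [-0.429, -0.562, -0.43, 0.562]
wrist_force: [-0.9, 0.2, -1.0]
width: 0.0695
time_s: 23.55
tcp_pos: [0.5294, -0.1011, 0.2031]
eef_rot: [-0.428, -0.561, -0.431, 0.563]
wrist_force: [-0.2, 0.1, -0.4]
width: 0.0876
time_s: 23.97
tcp_pos: [0.532, -0.1017, 0.2965]
eef_rot: [0.431, 0.563, 0.428, -0.561]
wrist_force: [0.1, 0.0, -1.1]
width: 0.088
[ 0.53200043 -0.10167811  0.29645916] [ 0.05899843  0.01177098 -1.10011741] 0.08804496219924181
plat [318.9 190.8] [318.5 173.7]
shoulder [318.8 202.8] [318.6 155.2]
bulb [318.7 213.6] [318.6 142.3]
dark (283, 163, 51, 76)
scene col 318: [(126, [131, 116, 107]), (129, [121, 102, 94]), (132, [128, 103, 94]), (135, [198, 58, 53]), (138, [145, 45, 41]), (141, [139, 50, 46]), (144, [104, 96, 90]), (147, [77, 73, 69]), (150, [62, 59, 55]), (153, [51, 48, 45]), (156, [44, 42, 39]), (159, [119, 107, 98]), (162, [181, 158, 144]), (165, [155, 142, 124]), (168, [159, 146, 127]), (171, [167, 156, 139]), (174, [146, 140, 129]), (177, [151, 148, 139]), (180, [175, 165, 155]), (183, [182, 172, 161])]
wrist col 318 [(130, 23), (134, 24), (138, 24), (142, 84), (146, 101), (150, 101), (154, 101), (158, 102), (162, 100), (166, 162), (170, 109), (174, 109), (178, 109), (182, 101), (186, 105), (190, 128), (194, 85), (198, 15), (202, 22), (206, 28), (210, 31), (214, 35), (218, 46), (222, 35), (226, 23), (230, 22), (234, 23), (238, 137), (242, 167), (246, 167), (250, 167), (254, 166), (258, 166), (262, 166), (266, 166)]
```

```bash
python3 - <<'E'
from h import *
d=np.load("w10.npz"); I,K,P,S,K2,P2=[d[k] for k in ("I","K","P","S","K2","P2")]
g=cv2.cvtColor(I,cv2.COLOR_RGB2GRAY); gs=cv2.cvtColor(S,cv2.COLOR_RGB2GRAY)
print("wrist row 178",[(c,int(g[178,c])) for c in range(284,356,2)])
print("wrist row 190",[(c,int(g[190,c])) for c in range(284,356,2)])
print("wrist row 202",[(c,int(g[202,c])) for c in range(284,356,2)])
for r in (152,156,170,174,178): print("scene",r,[(c,int(gs[r,c])) for c in range(302,338)])
c=np.array([.527,-.0995,.132]);a=np.linspace(0,2*np.pi,72)
q=np.array([proj(c+.03*np.array([np.cos(t),np.sin(t),0]),K,P,True) for t in a]); print("plat pred cols/rows",q.min(0),q.max(0))
E
```

```text
wrist row 178 [(284, 22), (286, 30), (288, 83), (290, 104), (292, 105), (294, 115), (296, 164), (298, 138), (300, 110), (302, 109), (304, 110), (306, 107), (308, 111), (310, 108), (312, 110), (314, 108), (316, 111), (318, 109), (320, 106), (322, 111), (324, 107), (326, 106), (328, 108), (330, 108), (332, 108), (334, 110), (336, 109), (338, 106), (340, 133), (342, 165), (344, 113), (346, 101), (348, 96), (350, 147), (352, 167), (354, 169)]
wrist row 190 [(284, 31), (286, 85), (288, 102), (290, 109), (292, 152), (294, 141), (296, 107), (298, 107), (300, 107), (302, 111), (304, 107), (306, 103), (308, 100), (310, 108), (312, 118), (314, 125), (316, 126), (318, 132), (320, 127), (322, 126), (324, 122), (326, 115), (328, 106), (330, 101), (332, 82), (334, 104), (336, 109), (338, 108), (340, 108), (342, 109), (344, 139), (346, 154), (348, 164), (350, 168), (352, 169), (354, 170)]
wrist row 202 [(284, 26), (286, 22), (288, 18), (290, 23), (292, 18), (294, 103), (296, 153), (298, 109), (300, 110), (302, 109), (304, 102), (306, 88), (308, 35), (310, 21), (312, 21), (314, 16), (316, 21), (318,
[... 1789 characters left out ...]
, (323, 129), (324, 131), (325, 134), (326, 136), (327, 145), (328, 169), (329, 194), (330, 207), (331, 218), (332, 221), (333, 221), (334, 221), (335, 221), (336, 221), (337, 220)]
scene 178 [(302, 222), (303, 222), (304, 222), (305, 221), (306, 218), (307, 207), (308, 190), (309, 179), (310, 175), (311, 172), (312, 171), (313, 170), (314, 173), (315, 178), (316, 174), (317, 165), (318, 163), (319, 163), (320, 166), (321, 171), (322, 172), (323, 170), (324, 163), (325, 158), (326, 158), (327, 166), (328, 178), (329, 199), (330, 218), (331, 222), (332, 222), (333, 222), (334, 221), (335, 222), (336, 222), (337, 222)]
plat pred cols/rows [291.36740505 163.41606178] [346.45575307 217.14556062]
```

Both views agree. In the scene view the platform spans columns 308–329 and the bottle 313–324. In the wrist view the platform spans 292–345 and the collar 307–329. The gripper is clear, so I'll hand in.

```bash
python3 -c "
from rig import manip
print(manip.hand_in())"
```

```text
the job is handed in; nothing more can be done
None
```

The stand is upright on the mat with the small bottle centred on its platform, and I handed the job in at about 24 s of robot time. The hand-in gives no verdict.

- **Stapler:** I moved it off the mat's near-left end onto the bench. My first grip closed too slowly and missed; a check showed the stapler hadn't moved, and the second grip held. It ended about 5 cm from the stand's base, by my estimate.
- **Stand:** I tipped it up with a light push of about 1 N on the raised edge of its base plate, with the open fingers either side of the post. It landed flat and was not gripped.
- **Small bottle:** I lowered it until it touched (about 5 N) and released it. Afterwards both cameras showed it standing within about 1–2 mm of the platform's centre, whole foot on it. The gripper finished about 8 cm above it.

Points that were less certain:
- **Base corner:** One corner of the base overhangs the mat's edge by 3–8 mm. That is where the stand came down, and I left it there rather than risk pushing it.
- **Centre estimates:** My readings of the platform centre from different views differed by up to 6 mm. I used the near view for the placing.
- **Bottle in the jaws:** Readings of how far off centre it sat ranged from 0 to 7 mm, so I measured again at contact.
- **Other items:** I never touched the other bottle, the cups or the wash bottle, but I took no separate final measurement of them.

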